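# Move the charged battery pack from its charger into the soap slicer

### The arm

A 7-joint arm with a two-finger parallel gripper is mounted at the origin on the work surface. World frame = base frame: x ahead of the robot, y to its left, z up, the work surface at z = 0. Lengths are in mm, angles in rad, forces in N, time in s.
With the tool pointing down it reaches from about 350 to 900 mm from the base axis. Payload 7.2 kg.
Tool frame: the origin (TCP) lies on the centre line of the jaws, within the pads' length; the fingertips stand 25 mm ahead of it and the grasp point (between the pads) lies 6 mm ahead of it (bot.finger_overhang is the distance from the TCP to the fingertips, in mm); z points along the fingers, y is the direction in which the jaws open and shut (so a half turn about z gives the same grasp; the last joint's range is limited). The gripper opens to 85 mm and grips with 20 to 120 N. Pads are 22 mm wide; open, the fingers measure 114 mm over their backs; the gripper's body (76 mm by 85 mm) begins 54 mm behind the grasp point. The pads swing forward as they close: fully open they stand 13 mm farther back than shut.
Start: joints at [-1.361, 0.411, -0.013, 1.596, 0.006, 1.134, -0.082], TCP at [171.41, 601.038, 256.297] pointing down, gripper open.
Joint ranges: [-2.95, 2.95], [-0.29, 1.99], [-1.47, 1.44], [0.14, 2.54], [-1.03, 4.17], [0.13, 1.85], [-2.86, 2.86]. Speed limits (rad/s): [2.39, 2.39, 3.01, 3.01, 3.14, 3.14, 3.14].

### API

Orientations are given as a unit quaternion [w, x, y, z].
In Python, from cell import bot, eoat, imaging, workorder, telemetry gives the robot as it stands. Calls block until the motion is done:
- bot.move_to(position, orientation): joint-space move of the TCP to a pose.
- bot.move_l(position, rotation=None, speed=150, max_force=None): straight line of the TCP; rotation=None keeps the orientation; speed is the mean speed in mm/s. With max_force (N) it stops when the force on the tool has changed by that much, and returns True; else False.
- bot.set_joints(angles): joint-space move.
- eoat.grip(opening, f_grip=None): finger opening in mm; f_grip is the grip in N (None keeps the last); returns when the fingers have stopped.
- bot.pause(seconds).
- bot.ik(position, orientation): joint angles nearest the present ones, or None.
- imaging.snapshot(name): name is "scene" or "top" or "wrist"; returns the picture (400x640x3 uint8, red, green, blue); there is no depth.
- imaging.camera_params(name): a dict with "camera_matrix" (3x3 intrinsics, pixels), "extrinsics" (4x4, takes a point from camera to world coordinates). Camera axes: x right, y down, z forward; pixel columns grow to the right and rows downward; lengths in mm; the calibration is good to about 2 mm. A picture is of the moment at which its call begins: read the wrist's pose just before it. camera_params takes no time and is no camera call; for the wrist camera it gives the pose at the moment of the call.
A pose or a line that the arm cannot do raises bot.PlanningError and nothing moves.
- workorder.finish_job(): hands the job in, once; it reports no verdict.
Trained networks look in the newest picture that a camera, given by its name, has taken for a name from the list of things; names that differ only in an ending like _2 or _b are one class to them, and where a whole thing is asked for, a point or a joint stands for the part that bears it (a point fixed in the world has none). Each returns a list of dicts, best first, with "score" (0 to 1); they miss things now and then, are a little off and sometimes report something else, mostly with a low value. They report only what shows in the picture. A call takes as long as a camera call. They do not tell look-alikes from the thing itself.
- imaging.look_for(camera, thing): "extent" ([centre column, centre row, width, height] in pixels, round what is visible of it).
- imaging.pinpoint(camera, thing): "uv" ([column, row] in pixels: a listed point, or the origin of a listed thing).
Readings, each from a call of its own:
- telemetry.get_t(): time.
- telemetry.get_qpos(): joint angles.
- telemetry.get_qd(): joint speeds.
- telemetry.get_joint_torque(): joint torques, N m.
- telemetry.get_eef_pos(): TCP position.
- telemetry.get_eef_rot(): TCP orientation.
- telemetry.get_wrist_force(): force on the tool from outside, world axes, zero at the start.
- telemetry.get_moment(): the same for the moment, N m.
- telemetry.get_finger_gap(): finger opening in mm.
Only numpy, scipy, OpenCV 4.12 (cv2) and the standard library are available. Lean on these libraries where they do the work, as an engineer would, in place of code of your own. Each camera call takes 0.05 s, during which the arm holds its last target. There are 200 camera calls.

### The job

Get the soap slicer ready to run: press down on the charged battery pack in the white charger until its catch lets go and it rises by itself, then lift it out, stand it in the empty battery bay of the slicer and press it down until the catch there holds it down after you let go. Press gently, by feel (never 35 N or more on either bay), and leave the jar and the soap pucks where they are.

Things in the scene. Friction and masses are not known exactly. Their poses are not given: they have to be found in the camera images.
- pack_center (a point): Centre of the loose battery pack: black plastic block 56 (x) x 36 (y) x 80 (z, up) mm, 0.26 to 0.41 kg, grey ribs on its long sides; axes along its edges, top and underside 40 mm from this point. Starts upright, held down in the charger, its top 5 mm above the charger, too little to grip. Once released it stands loose with 39 mm showing; grip it then by the long sides, 36 mm apart.
- pack: The same pack; the point is the middle of its underside. Both bays work alike: a sprung plate pushes the pack up; pressing it takes 4 to 10 N. Pressed 8 mm past the height where it will be held, there is a stop (10 N per mm); wait there a quarter second, let go, and the catch holds it. Pressed to the stop again, it is let go and rises. Near the stop go 10 to 15 mm/s; 12 to 20 N is plenty.
- charger_bay (a point): Middle of the mouth of the charger's bay, level with the charger's flat top, 105 mm above the table; x, y along its sides, z up. White plastic block 130 (x) x 125 (y) mm, three small lamps low on its front (-x). The bay is a vertical slot 58.5 (x) x 38.5 (y) mm, 1.25 mm of play each side of the pack, with a dark flare round the mouth, 4 mm wide, 8 deep. Its catch is 34 mm below the raised height.
- charger: The charger, fixed; the point is the middle of its underside on the table, straight below the bay's mouth, axes alike. The room beside and above its bay is free for the fingers.
- slicer_bay (a point): Middle of the mouth of the slicer's battery bay, level with the flat top of the slicer's grey drive box (130 x 150 mm), 105 mm above the table; x, y along its sides, z up. Slot and flare as on the charger; the pack's long side goes along x, either way round. Behind it (+x) are the white slotted bed with a soap log and two black arches 173 mm high, the nearest 170 mm from this point.
- slicer: The slicer, fixed; the point is on the table straight below its bay, axes alike. Its bay's plate starts raised: the pack set on it goes in 35 mm and stands 45 mm out of the mouth. The catch lies 28 to 40 mm further down, differing from start to start and not given, so the held pack stands 5 to 17 mm out; the stop is 8 mm below that. Let go before the stop, the pack rises again.
- jar: Small amber jar with a steel lid, 42 mm across and 75 mm tall, standing on the table between charger and slicer; the point is the middle of its underside. Leave alone.
- puck_a: Round soap puck, 68 mm across and 26 mm high, lying on the slicer's bed behind its battery bay; the point is the middle of its underside. Leave alone.
- puck_b: Round soap puck, 68 mm across and 26 mm high, lying on the table in front; the point is the middle of its underside. Leave alone.
- puck_c: Paler round soap puck, 68 mm across and 26 mm high, lying on the table in front; the point is the middle of its underside. Leave alone.
Mind the look-alikes: they are no part of the job. There is more than one size of the pack; the one meant has the size given above.

How it is judged (in metres and radians):
On the way, in this order (a step that is already met when the one before it is completed fails the run):
1. the pack has been released by the charger's catch: it stands raised in the charger's bay, touched by nothing of the robot (z of pack_center in the frame of charger_bay between -0.009 and 0.007 m and horizontal distance between pack_center and charger_bay below 0.008 m and contact force between pack and the arm below 0.05 N and contact force between pack and the fingers below 0.05 N), for 0.1 s.
2. the pack stands in the slicer's bay, its foot at least 27 mm inside the mouth (z of pack_center in the frame of slicer_bay below 0.013 m and horizontal distance between pack_center and slicer_bay below 0.006 m and angle between pack_center's own z axis and vertical below 0.12 rad), for 0.1 s.
At the end, for the whole second after the job is handed in: The pack is held down by the slicer's catch with nothing pressing on it: its centre is 15 to 41 mm below the mouth of the slicer's bay (its top at most 25 mm above the drive box), within 5 mm of the bay's axis, upright within 0.12 rad, at rest (under 20 mm/s) (z of pack_center in the frame of slicer_bay between -0.041 and -0.015 m and horizontal distance between pack_center and slicer_bay below 0.005 m and angle between pack_center's own z axis and vertical below 0.12 rad and linear speed of pack below 0.02 m/s); the robot touches nothing.
It fails at once if the pack is pressed on the charger with 35 N or more (contact force between pack and charger above 35 N).
It fails at once if the pack is pressed on the slicer with 35 N or more (contact force between pack and slicer above 35 N).
It fails at once if the jar or a soap puck is moved by more than 30 mm (distance of any of jar, puck_a, puck_b, puck_c from where it was at the start of the episode above 0.03 m).
It also fails if it takes over 58 s, if anything falls off the work surface, if the arm or the gripper's body presses on something with over 40 N, if the wrist force passes 120 N, or if a joint passes its speed limit or range.

## Working session

There is one attempt and no reset: what is moved stays moved. The work goes in short steps, each a Python script; the robot and the scene stay as the last script left them, time stands still between calls to the robot, and variables do not carry over. Pictures are saved under pics/ and viewed, about 8 in all and at most 12, crops included, and the job is handed in when it is done.

```bash
mkdir -p pics; ls
python3 - <<'E'
from cell import bot, eoat, imaging, workorder, telemetry
import cv2,numpy as np
for c in ["scene","top"]:
    im=imaging.snapshot(c); cv2.imwrite(f"pics/{c}0.png",im[:,:,::-1])
    P=imaging.camera_params(c); print(c,np.round(P["camera_matrix"],1).tolist(),np.round(P["extrinsics"],3).tolist())
    for t in ["charger_bay","slicer_bay","pack_center","jar"]:
        print(t,[(round(d["score"],2),np.round(d["uv"],1).tolist()) for d in imaging.pinpoint(c,t)[:4]])
print(telemetry.get_t(),telemetry.get_eef_rot(),telemetry.get_wrist_force())
E
```

```text
pics
scene [[498.2, 0.0, 318.0], [0.0, 498.2, 197.5], [0.0, 0.0, 1.0]] [[0.048, 0.799, -0.6, 1303.142], [0.999, -0.044, 0.021, 22.819], [-0.009, -0.6, -0.8, 1104.753], [0.0, 0.0, 0.0, 1.0]]
charger_bay [(0.58, [376.3, 183.8])]
slicer_bay [(0.77, [233.5, 196.6])]
pack_center [(0.88, [379.6, 247.1]), (0.78, [435.9, 211.1]), (0.73, [376.3, 192.2]), (0.18, [238.9, 258.1])]
jar [(0.83, [296.8, 177.8])]
top [[384.9, 0.0, 316.1], [0.0, 384.9, 198.7], [0.0, 0.0, 1.0]] [[-0.003, -0.99, 0.14, 408.222], [-1.0, 0.001, -0.019, 54.984], [0.018, -0.14, -0.99, 1015.135], [0.0, 0.0, 0.0, 1.0]]
charger_bay [(0.64, [249.3, 205.6])]
slicer_bay [(0.81, [404.6, 199.3])]
pack_center [(0.76, [193.7, 185.8]), (0.64, [255.7, 147.4]), (0.56, [247.9, 206.8]), (0.37, [403.3, 201.1])]
jar [(0.53, [334.5, 253.6])]
0.5 [ 1.27149653e-05  1.38461632e-01  9.90367798e-01 -3.83427432e-05] [-0.72792137 -0.11837748 -0.51525233]
```

View pics/scene0.png

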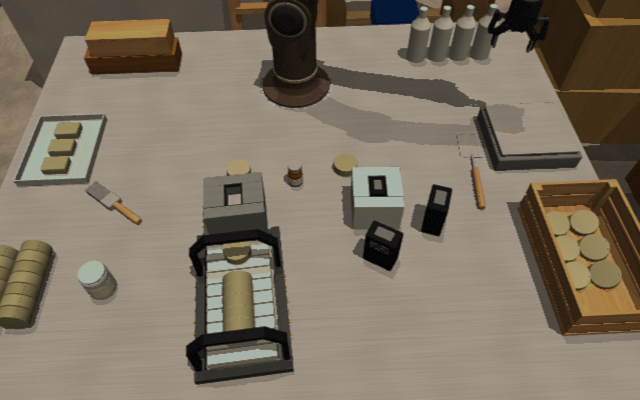

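View pics/top0.png

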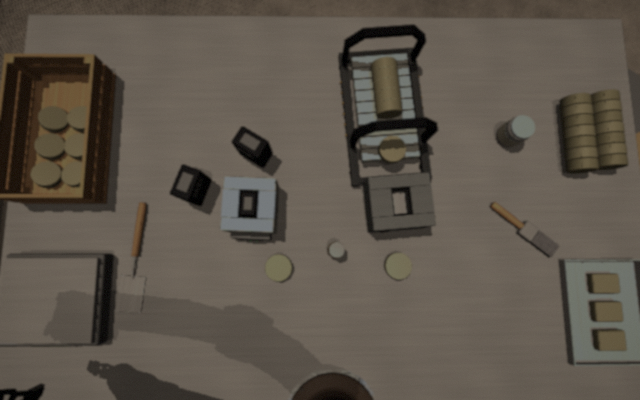

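```bash
cat > h.py <<'E'
from cell import bot, eoat, imaging, workorder, telemetry
import cv2,numpy as np
def ray(c,uv,z,P=None):
    P=P or imaging.camera_params(c); K=P["camera_matrix"];T=P["extrinsics"]
    d=T[:3,:3]@np.linalg.solve(K,[uv[0],uv[1],1]); o=T[:3,3]
    return o+d*(z-o[2])/d[2]
def quat(yaw):  # tool down, jaw (y) axis at angle: R=Rz(yaw)*Rx(pi)
    return [0,np.cos(yaw/2),np.sin(yaw/2),0]
E
python3 - <<'E'
from h import *
for c,L in dict(scene=[("ch",(376.3,183.8),105),("sl",(233.5,196.6),105),("pk",(376.3,192.2),70),("p1",(379.6,247.1),40),("p2",(435.9,211.1),40),("jar",(296.8,177.8),0)],top=[("ch",(249.3,205.6),105),("sl",(404.6,199.3),105),("pk",(247.9,206.8),70),("p1",(255.7,147.4),40),("p2",(193.7,185.8),40),("jar",(334.5,253.6),0)]).items():
    for n,uv,z in L: print(c,n,ray(c,uv,z).round(0))
E
```

```text
scene ch [518. 201. 105.]
scene sl [ 539. -163.  105.]
scene pk [518. 203.  70.]
scene p1 [667. 197.  40.]
scene p2 [566. 357.  40.]
scene jar [401.  -5.   0.]
top ch [520. 197. 105.]
top sl [ 535. -174.  105.]
top pk [522. 206.  70.]
top p1 [681. 193.  40.]
top p2 [580. 350.  40.]
top jar [407. -12.  -0.]
```

Scene: the white charger with the pack in it is at scene (376,185), the slicer bay at (233,195), two loose look-alikes at (380,245) and (437,210), the jar at (296,173), and pucks in front. Top view agrees. Next, wrist views over both bays.

Run:
```python
from h import *
for n,p,t in [("sl",(537,-168,330),"slicer_bay"),("ch",(519,199,330),"charger_bay")]:
    bot.move_to(p,quat(np.pi)); bot.pause(.3)
    P=imaging.camera_params("wrist"); im=imaging.snapshot("wrist"); cv2.imwrite(f"pics/w_{n}.png",im[:,:,::-1])
    np.savez(f"w_{n}.npz",im=im,K=P["camera_matrix"],T=P["extrinsics"])
    print(n,np.round(P["camera_matrix"],1).tolist(),np.round(P["extrinsics"],3).tolist(), telemetry.get_eef_pos(),telemetry.get_qpos().round(2) if hasattr(telemetry.get_qpos(),'round') else telemetry.get_qpos())
    for tt in [t,"pack_center"]:
        for d in imaging.pinpoint("wrist",tt)[:3]: print(tt,round(d["score"],2),np.round(d["uv"],1),ray("wrist",d["uv"],105 if 'bay' in tt else 70,P).round(1))
print(telemetry.get_t())
import subprocess
a=cv2.imread("pics/w_sl.png");b=cv2.imread("pics/w_ch.png")
cv2.imwrite("pics/both.png",cv2.resize(np.vstack([a,b]),(480,600)))
```

```text
sl [[353.6, 0.0, 322.2], [0.0, 353.6, 198.6], [0.0, 0.0, 1.0]] [[0.0, 0.966, 0.258, 472.4], [1.0, -0.0, -0.001, -168.312], [-0.001, 0.258, -0.966, 449.908], [0.0, 0.0, 0.0, 1.0]] [ 537.04538954 -167.86957707  329.97401819] [-0.54  0.35  1.01  1.69 -0.31  1.27  2.11]
slicer_bay 0.58 [322.6 167.4] [ 532.8 -168.2  105. ]
pack_center 0.59 [624.8 276.9] [669.8 188.8  70. ]
ch [[353.6, 0.0, 322.2], [0.0, 353.6, 198.6], [0.0, 0.0, 1.0]] [[0.002, 0.966, 0.259, 454.586], [1.0, -0.002, -0.001, 197.723], [-0.001, 0.259, -0.966, 450.031], [0.0, 0.0, 0.0, 1.0]] [519.22155689 198.37739821 330.06089152] [-1.27  0.37  1.1   1.71 -0.34  1.27  1.48]
charger_bay 0.17 [ 36.3 165.8] [512.9 -84.5 105. ]
pack_center 0.67 [451.4 210.8] [570.7 342.3  70. ]
pack_center 0.56 [326.4 289. ] [668.  202.1  70. ]
5.775
```

View pics/both.png

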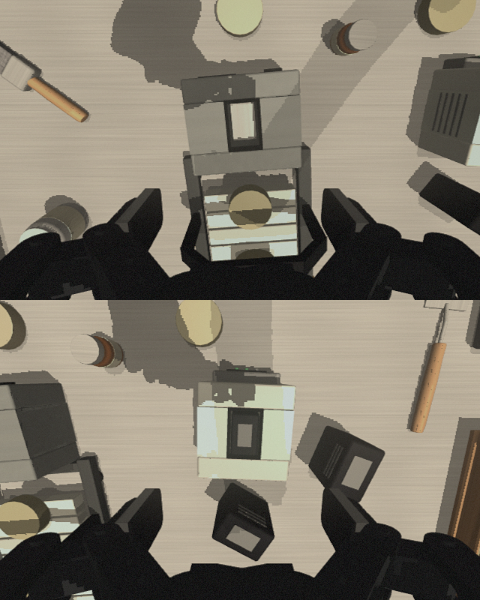

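The top half shows the empty slicer bay at about (322,165) in full-size pixels, slightly rotated. The lower half shows the charger with the pack at about (325,180). I'll rectify both to the z=105 plane for accurate pose and yaw.

```bash
cat >> h.py <<'E'
def ortho(im,K,T,c,z,half=85,s=4):
    g=np.arange(-half,half,1/s); 
    X=np.stack(np.meshgrid(g,g,indexing='ij'),-1)  # rows: -x down? row = x increasing downward, col = y increasing right
    W=np.concatenate([X+np.array(c[:2]),np.full(X.shape[:2]+(1,),z)],-1)
    p=(W-T[:3,3])@T[:3,:3]@np.asarray(K).T
    m=(p[...,:2]/p[...,2:]).astype(np.float32)
    return cv2.remap(im,m[...,0],m[...,1],cv2.INTER_CUBIC)
E
python3 - <<'E'
from h import *
o=[]
for n,c in [("sl",(535,-168)),("ch",(519,199))]:
    d=np.load(f"w_{n}.npz"); a=ortho(d["im"],d["K"],d["T"],c,105,half=75,s=16/3)[:,:,::-1].copy()
    for k in range(-70,71,10):
        i=int((k+75)*16/3); L=12 if k%50 else 30
        cv2.line(a,(i,0),(i,L),(0,0,255),1);cv2.line(a,(0,i),(L,i),(0,0,255),1)
    o.append(a[:, 200:600] if 0 else cv2.resize(a,(400,400)))
    # full-res too
    cv2.imwrite(f"pics/o_{n}.png",a)
cv2.imwrite("pics/orth.png",np.hstack(o))
E
```

```text
(no output)
```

View pics/orth.png

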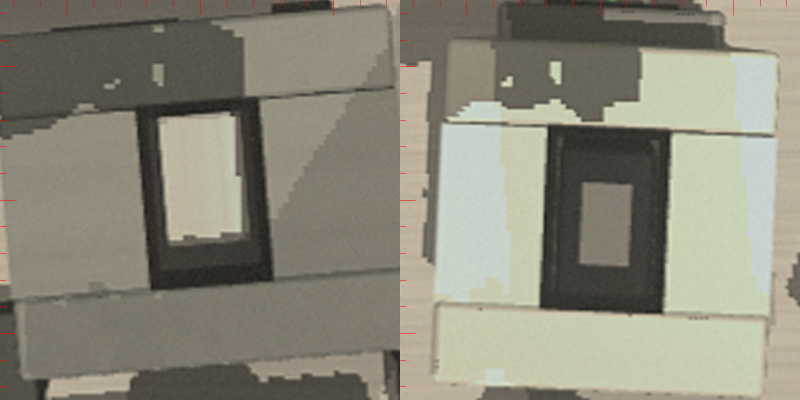

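Corner fit in the orthophotos (2.67 px/mm):
- **Slicer:** flare corners (137,108), (259,97), (273,279), (150,290), giving a bay at about (532.6, -166.2), yaw about +0.077.
- **Charger:** flare corners (548,127), (670,132), (664,313), (540,306), giving a bay at about (526, 201.2), yaw about -0.042.

Next, press the pack in the charger with closed fingers.

```bash
cat >> h.py <<'E'
CH=(526.,201.2,np.pi-.042); SL=(532.6,-166.2,np.pi+.077)
def st(s): print(s,"t",round(telemetry.get_t(),2),"p",np.round(telemetry.get_eef_pos(),1),"F",np.round(telemetry.get_wrist_force(),1),"gap",round(telemetry.get_finger_gap(),1))
E
python3 - <<'E'
from h import *
x,y,a=CH
eoat.grip(0); bot.move_to([x,y,200],quat(a)); bot.move_l([x,y,142],speed=100); st("above")
hit=bot.move_l([x,y,122],speed=12,max_force=14); st(hit); bot.pause(.3); st("held")
bot.move_l([x,y,150],speed=40); bot.move_l([x,y,330],speed=150); bot.pause(.2); st("up")
P=imaging.camera_params("wrist"); im=imaging.snapshot("wrist")
np.savez("w_r.npz",im=im,K=P["camera_matrix"],T=P["extrinsics"])
o=ortho(im,P["camera_matrix"],P["extrinsics"],(x,y),144,half=75,s=8/3)[:,:,::-1]
cv2.imwrite("pics/r.png",np.hstack([cv2.resize(im[:,:,::-1],(400,250))[:, :],]) if 0 else o)
E
```

```text
above t 7.86 p [526.4 201.2 142.5] F [0.1 0.4 0.2] gap 0.1
True t 9.06 p [525.7 201.  127.1] F [-3.1  0.6 10.8] gap -0.1
held t 9.36 p [525.7 201.1 127.1] F [-3.4 -0.3  9.8] gap -0.2
up t 11.65 p [525.8 201.1 329.5] F [-0.7 -0.2 -0.2] gap 0.1
```

View pics/r.png

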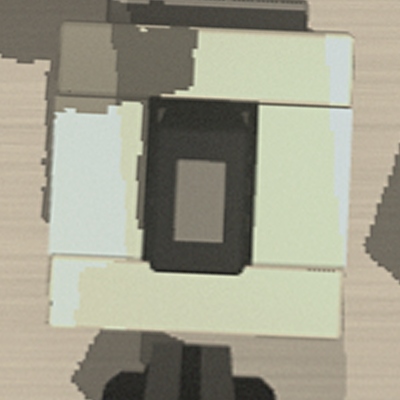

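The pack is raised: its top now stands clear of the charger and its label is centred at about (200,200), so it matches the estimated position. Now grip, lift and carry it over.

Run:
```python
from h import *
x,y,a=CH
eoat.grip(80); bot.move_l([x,y,180],speed=180); bot.move_l([x,y,136],speed=60,max_force=8); st("down")
eoat.grip(20,50); st("grip")
bot.move_l([x,y,175],speed=50); st("lift1"); bot.move_l([x,y,250],speed=150)
x,y,a=SL
bot.move_to([x,y,250],quat(a)); bot.move_l([x,y,205],speed=100); bot.pause(.3); st("over slicer")
P=imaging.camera_params("wrist"); im=imaging.snapshot("wrist")
cv2.imwrite("pics/c.png",im[:,:,::-1])
```

```text
down t 14.31 p [526.2 201.1 136.2] F [0.2 0.1 0.3] gap 80.0
grip t 14.78 p [526.1 201.4 136.4] F [-1.   0.3  3.6] gap 35.4
lift1 t 15.71 p [525.8 201.3 174.8] F [-0.3  0.6 -2.8] gap 35.3
over slicer t 18.63 p [ 532.8 -166.3  205.4] F [-0.  -0.6 -4.3] gap 35.2
```

View pics/c.png

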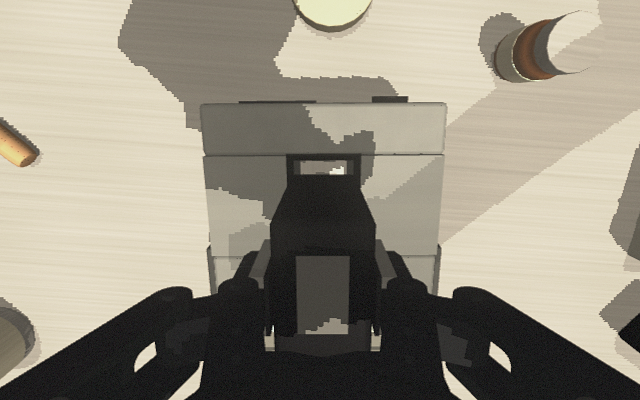

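The pack is held upright (35 mm gap) and lined up with the bay, whose mouth is centred at column 324, as is the pack. Insert it with a force guard.

Run:
```python
from h import *
x,y,a=SL
h=bot.move_l([x,y,182],speed=60,max_force=10); st(h)
h=bot.move_l([x,y,141],speed=25,max_force=10); st(h); bot.pause(.2); st("rest")
```

```text
False t 19.22 p [ 532.4 -166.4  181.7] F [ 0.3 -0.1 -3.7] gap 35.6
False t 21.01 p [ 532.6 -166.2  141.2] F [-2.9  1.1  3.5] gap 35.0
rest t 21.21 p [ 532.7 -166.2  141.1] F [-1.4  1.6  4.3] gap 35.3
```

Run:
```python
from h import *
x,y,a=SL
eoat.grip(80); bot.move_l([x,y,190],speed=120); eoat.grip(0); bot.pause(.2); st("closed above")
h=bot.move_l([x,y,122],speed=13,max_force=15); st(h); bot.pause(.4); st("held")
p=telemetry.get_eef_pos()
bot.move_l([x,y,p[2]+20],speed=40); bot.move_l([x,y,330],speed=150); bot.pause(.2); st("up")
P=imaging.camera_params("wrist"); im=imaging.snapshot("wrist")
o=[ortho(im,P["camera_matrix"],P["extrinsics"],(x,y),z,half=75,s=8/3)[:,:,::-1] for z in (105,p[2]-25+8)]
cv2.imwrite("pics/f.png",np.hstack(o))
```

```text
closed above t 23.21 p [ 532.6 -166.2  190. ] F [-0.3  0.3 -0. ] gap -0.2
True t 26.92 p [ 532.6 -167.   134.9] F [-1.9  1.7 10.7] gap -0.1
held t 27.32 p [ 532.7 -166.8  135. ] F [-2.3  1.6 10.1] gap 0.2
up t 29.5 p [ 532.4 -166.1  329.5] F [0.  0.2 0.6] gap 0.1
```

View pics/f.png

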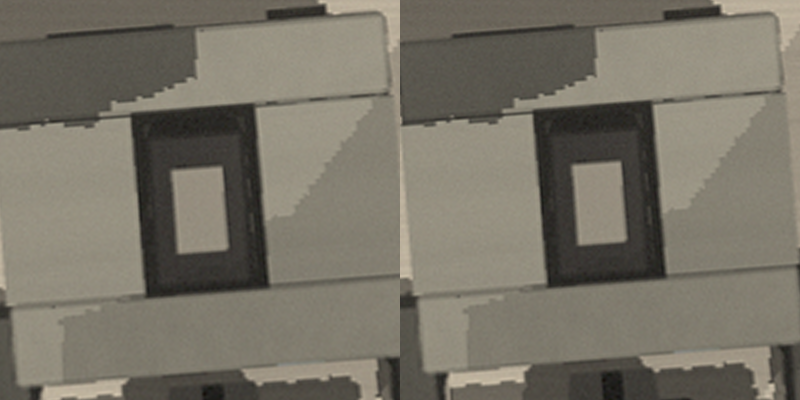

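The pack is down. Its label is centred at about (200,210) with an apparent length that fits a top about 13 mm above the drive box. The flare is visible all round and the fingers are well clear. Handing in.

Run:
```python
from h import *
st("final"); workorder.finish_job()
```

```text
final t 29.55 p [ 532.5 -166.2  329.6] F [-0.2  0.3 -0.4] gap 0.1
the job is handed in; nothing more can be done
```

The pack is now held down in the slicer's battery bay, and I handed the job in at 29.6 s of the 58 s allowed. The hand-in gives no verdict, so the result rests on my own checks.

- **Charger:** I pressed the pack with closed fingers under a 14 N stop, and the force read about 11 N just after the stop. A wrist picture then showed it raised and untouched.
- **Transfer:** I gripped it by the long sides (35 mm gap) and lowered it onto the slicer's plate. The force guard did not trip.
- **Slicer:** I pressed it at 13 mm/s under a 15 N stop. The press stopped with the pack's top about 5 mm above the drive box; I waited 0.4 s there and let go.

**Last check:** the wrist picture taken after I let go showed the pack still down and centred. Its top is about 13 mm above the drive box, an estimate from the picture and the press depth. The gripper was about 190 mm above it, with force readings near zero.

**What disagreed:** the fixed cameras' networks put the charger's bay 6 to 8 mm away in x from where the wrist picture did. I went with the wrist picture, and the pack's position there afterwards agreed with it. I did not measure the jar and pucks again at the end, but every move stayed clear of them.

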